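# Hook the tote forward from the deep bench shelf

### The job

Take the pull hook off its cork rest block, reach it into the bench shelf, drop it over the front lip of the open tote and drag the tote forward until the buffer on its front beds square against the rubber stop rail at the shelf's front: feel for it, and keep it pressed on the rail with about 10 N (over and above what it takes to slide it) for a second, never with more than 18 N, and without ever loading the tote with more than 25 N. Then unhook, and lay the hook back upright along the middle of its rest block as you found it, leaving the tote at the rail. Move the tote only with the hook, never with the gripper, and leave the lidded box and everything else on the bench where it is.

Things in the scene. Friction and masses are not known exactly. Their poses are not given: they have to be found in the camera images.
- shelf: fixed plywood bench shelf, 260 deep (x) x 300 wide (y); origin: centre of its underside, on the bench; x points from the open front (x = -130) inwards. Floor 12 thick. Walls 12 thick, 137 tall at y = -144, 0, 144 make two bays 132 wide; walls begin at x = -95. Roof of 6 mm bars along y, centred 140 high, begins at x = -90. Board across the back, top 47 high
- stop_rail: fixed rubber rail along the shelf's front, 12 (x) x 300 x 34 tall, on the shelf floor; origin: middle of its underside; inner face at its x = 6 (x = -118 in the shelf's frame). It is met by a stiff adjustable rubber buffer on the tote's front wall (60 wide, z 22-32), hidden under the flange: it sticks out 7 to 17 mm, set anew each time, unmeasured: feel for it. Hard contact
- tote: loose open grey tote, 120 (x) x 100 (y) x 55 tall, walls 5, 0.4-0.8 kg; in either bay, front wall 55-90 mm behind the rail, a bit askew. Origin: centre of its underside; x points into the shelf. Front wall: x = -60 (outer) to -55 (inner); a flange along its top sticks 18 forward (z 50-55). Wooden offcuts fill the rear inside; clear from x = -55 to 20. Sliding it takes about 1-4 N
- tote_lip (a point): middle of the top edge of the tote's front wall, on its inner face (55 above the tote's underside); the hook pulls just below this point. Axes as the tote's
- lidded_box: closed grey box with a flat lid, 126 x 106 x 61 tall, in the other bay; a bystander. Origin: centre of its underside
- rest_block: fixed cork block 120 (x) x 60 (y) x 40 tall, on the bench; the hook lies along its x axis on top. Origin: centre of its underside
- hook: loose pull hook, 0.12 kg. Wooden handle 110 (x) x 18 (y) x 32 tall on its flat underside; origin: centre of that underside. Rod of 8 diameter from the handle's end along +x at height 16, to x = 150; there a steel blade 6 (x) x 16 (y) hangs from z = 19 to -21, pulling face at x = 150. Starts on the rest block, blade past its end. Grip the handle across its 18 mm, over the origin
- hook_tip (a point): bottom of the hook blade's pulling face: (150, 0, -21) in the hook's frame, axes as the hook's
- candle: bystander: white pillar candle, 60 diameter x 70 tall; origin: centre of its underside
- mug: bystander: mug, 72 diameter x 80 tall; origin: centre of its underside
- pencil_jar: bystander: empty glass jar, 68 diameter x 90 tall; origin: centre of its underside
- screwdriver: bystander: screwdriver lying on the bench
- bench_brush: bystander: brush lying on the bench
- notebook: bystander: notebook 150 x 110 x 15; origin: centre of its underside
- ring_stand: bystander: turned wooden ring cone, 60 diameter x 90 tall; origin: centre of its underside
There are look-alikes about, which are no part of the job. What is shaped like the hook but blue or turquoise is not meant.

How it is judged:
By the outcome, as a careful person would: the job done as asked, in the order asked, and still so for the second after the job is handed in, with the robot touching nothing.
It also fails if it takes over 72 s, if anything falls off the work surface, if the arm or the gripper's body presses on something with over 40 N, if the wrist force passes 120 N, or if a joint passes its speed limit or range.

### The arm

A 6-joint arm with a two-finger parallel gripper is mounted at the origin on the work surface. World frame = base frame: x ahead of the robot, y to its left, z up, the work surface at z = 0. Lengths are in m, angles in rad, forces in N, time in s.
With the tool pointing down it reaches from about 0.3 to 0.75 m from the base axis. Payload 8.5 kg.
Tool frame: the origin (TCP) lies at the very end of the fingers, on their centre line; the grasp point (between the pads) lies 19 mm behind it; z points along the fingers, y is the line along which they close (so a half turn about z gives the same grasp; the last joint's range is limited). The gripper opens to 85 mm and grips with 20 to 120 N. Pads are 22 mm wide; open, the fingers measure 114 mm over their backs; the gripper's body (76 mm by 85 mm) begins 54 mm behind the grasp point. The pads swing forward as they close: fully open they stand 13 mm farther back than shut.
Start: joints at [0.945, 0.381, 1.297, -0, 1.464, -0.215], TCP at [0.22, 0.504, 0.231] pointing down, gripper open.
Joint ranges: [-3.11, 3.11], [-0.89, 2.33], [0.22, 2.48], [-1.42, 4.56], [0.17, 2.85], [-2.88, 2.88]. Speed limits (rad/s): [2.39, 2.39, 3.14, 3.14, 3.14, 3.14].

### API

Orientations are given as a rotation vector (axis times angle).
In Python, from cell import robot gives the robot as it stands.
- The arm moves only by the tool carry_out, never from a script. Its argument "moves" is a list of rows, each an object with "linear": the shift along the tool's x, y, z in m, a list of three; "roll": the turn about the tool's z in rad. In form: [{"linear": [dx, dy, dz], "roll": roll}, ...]. A call has 1 to 10 rows; each row shifts and turns the commanded pose from where the row before left it, along the tool's axes as they then stand; what a row does not reach is not made up. A row lasts 1/12 s, in which the tool goes at most 41.7 mm and 7.16 degrees, less where a joint would pass 70% of its speed; a pose out of reach is approached as far as the arm can. A call is refused whole if a number of a shift passes 0.0417 or a number of a turn 0.125, either way. A call with a gripper value outside its range is refused whole. "gripper" is the closure, from 0 (fully open) to 1 (shut), set as the call begins (left out, the last holds). The fingers move at their own pace and stop on an object; the grip force is fixed at half the most. Time passes only in rows, so rows that do not move let the fingers close. It gives the time, the measured TCP pose, the force, the opening and the grip force at its end, in the units of the state.
- robot.state(): the state, without advancing time (a new reading comes with each control period).
- robot.camera(name): name is "scene" or "top" or "wrist"; returns (picture, depth): 480x640x3 uint8, red, green, blue; 480x640 float32, m along the optical axis (not along the pixel's ray), 0 where there is no reading.
- robot.camera_model(name): a dict with "vertical_fov" (degrees; the focal length in pixels is half the picture's height over the tangent of half this angle, whatever the lens; pixels are square), "cx", "cy" (the principal point, pixels), "world_to_cam" (4x4, takes a point from world to camera coordinates); the wrist camera has in their place "T_tool_cam" (4x4, takes a point from camera to tool coordinates, whose origin is the TCP and whose axes are the flange's). Camera axes: x right, y down, z forward; pixel columns grow to the right and rows downward; lengths in m; the calibration is good to about 2 mm. A picture is of the moment at which its call begins: read the wrist's pose just before it. camera_model takes no time and is no camera call.
- robot.hand_in(): hands the job in; it is judged then, once.
Trained networks look in the newest picture that a camera, given by its name, has taken for a name from the list of things; names that differ only in an ending like _2 or _b are one class to them, and where a whole thing is asked for, a point or a joint stands for the part that bears it (a point fixed in the world has none). Each returns a list of dicts, best first, with "p" (0 to 1); they miss things now and then, are a little off and sometimes report something else, mostly with a low value. They report only what shows in the picture. A call takes as long as a camera call. They do not tell look-alikes from the thing itself.
- robot.find_in(target, camera): "extent" ([left, top, width, height] in pixels, round what is visible of it).
- robot.masks_of(target, camera): "region" (480x640 bool, what is visible of it) and "extent" ([left, top, width, height] in pixels, round what is visible of it).
- robot.pinpoint(target, camera): "location" ([column, row] in pixels: a listed point, or the origin of a listed thing).
The state is a dict: "t": time; "qpos": joint angles; "qd": joint speeds; "effort": joint torques, N m; "eef_pos": TCP position; "orientation": TCP orientation; "ft_force": force on the tool from outside, world axes, zero at the start; "moment": the same for the moment, N m; "grip_width": finger opening in m; "gripper_force": force on a finger pad.
Only numpy, scipy, OpenCV 4.12 (cv2) and the standard library are available. Lean on these libraries where they do the work, as an engineer would, in place of code of your own. Each camera call takes 0.05 s, during which the arm holds its last target. There are 200 camera calls.

## Working session

There is one attempt and no reset: what is moved stays moved. The work goes in short steps, Python scripts to look and compute and a tool call to move; the robot and the scene stay as the last step left them, time stands still between calls to the robot, and variables do not carry over. Pictures are saved under pics/ and viewed, at most 10 in all, crops included, and the job is handed in when it is done.

Besides the shell and the picture viewer there is one more tool, called in YAML: its name, and indented under it one key for each argument. carry_out: Moves the arm, as the interface text tells. Its arguments: {"type":"object","properties":{"moves":{"type":"array"},"gripper":{"type":"number"}},"required":["moves"]}

```bash
ls; mkdir -p pics
cat > h.py <<'E'
import numpy as np, cv2
from scipy.spatial.transform import Rotation as R
from cell import robot
def model(cam):
    m=robot.camera_model(cam); f=240/np.tan(np.radians(m['vertical_fov'])/2)
    if 'world_to_cam' in m: T=np.linalg.inv(np.array(m['world_to_cam']))
    else:
        s=robot.state(); W=np.eye(4); W[:3,:3]=R.from_rotvec(s['orientation']).as_matrix(); W[:3,3]=s['eef_pos']
        T=W@np.array(m['T_tool_cam'])
    return f,m['cx'],m['cy'],T
def unproj(uv,d,M):
    f,cx,cy,T=M; uv=np.asarray(uv,float); d=np.asarray(d,float)
    p=np.stack([(uv[...,0]-cx)/f*d,(uv[...,1]-cy)/f*d,d],-1)
    return p@T[:3,:3].T+T[:3,3]
def onplane(uv,z,M):
    o=M[3][:3,3]; r=unproj(uv,1.0,M)-o; return o+r*((z-o[2])/r[...,2])[...,None] if np.ndim(r)>1 else o+r*(z-o[2])/r[2]
def cloud(dep,M):
    v,u=np.mgrid[0:480,0:640]; return unproj(np.stack([u,v],-1),dep,M)
E
python3 - <<'E'
from h import *
s=robot.state(); print({k:np.round(v,3).tolist() for k,v in s.items()})
for c in ('scene','top'):
    p,d=robot.camera(c); cv2.imwrite(f'pics/{c}0.png',p[:,:,::-1]); np.save(f'{c}0.npy',d)
    M=model(c); print(c,M[0],M[1],M[2],np.round(M[3],3).tolist())
    for t in ('hook','tote','rest_block','shelf','lidded_box','stop_rail'):
        print(c,t,[(round(x['p'],2),np.round(x['extent']).tolist()) for x in robot.find_in(t,c)][:3])
    for t in ('hook','hook_tip','tote_lip','rest_block'):
        print(c,t,[(round(x['p'],2),np.round(x['location'],1).tolist()) for x in robot.pinpoint(t,c)][:3])
E
```

```text
pics
{'t': 0.0, 'qpos': [0.945, 0.381, 1.298, -0.0, 1.464, -0.215], 'qd': [0.0, 0.0, -0.0, -0.002, 0.001, 0.001], 'effort': [0.0, -44.846, -23.128, -0.0, 0.005, 0.0], 'eef_pos': [0.219, 0.504, 0.231], 'orientation': [-0.641, -3.075, 0.002], 'ft_force': [-0.443, 0.143, -0.598], 'moment': [-0.021, -0.062, -0.001], 'gripper_force': 0.0, 'grip_width': 0.085}
scene 447.06029677897214 313.18642282711204 243.18820282275976 [[-0.698, 0.385, -0.603, 1.215], [0.716, 0.348, -0.605, 0.749], [-0.023, -0.854, -0.519, 0.746], [0.0, 0.0, 0.0, 1.0]]
scene hook [(0.82, [228.0, 214.0, 37.0, 18.0]), (0.79, [265.0, 203.0, 58.0, 14.0]), (0.72, [291.0, 230.0, 24.0, 39.0])]
scene tote [(0.58, [241.0, 297.0, 56.0, 34.0])]
scene rest_block [(0.58, [228.0, 221.0, 37.0, 25.0]), (0.18, [240.0, 298.0, 58.0, 33.0])]
scene shelf [(0.74, [172.0, 239.0, 168.0, 148.0])]
scene lidded_box [(0.85, [206.0, 272.0, 46.0, 26.0])]
scene stop_rail [(0.87, [265.0, 270.0, 71.0, 61.0])]
scene hook [(0.91, [308.0, 207.1]), (0.76, [301.5, 256.0]), (0.74, [244.9, 222.6])]
scene hook_tip [(0.73, [315.8, 232.1]), (0.69, [204.6, 244.8]
[... 246 characters left out ...]
, -0.997, 1.545], [0.0, 0.0, 0.0, 1.0]]
top hook [(0.97, [405.0, 298.0, 77.0, 49.0]), (0.69, [429.0, 177.0, 27.0, 83.0]), (0.62, [339.0, 227.0, 49.0, 75.0])]
top tote [(0.83, [249.0, 118.0, 44.0, 47.0]), (0.4, [205.0, 300.0, 37.0, 37.0])]
top rest_block [(0.61, [419.0, 209.0, 34.0, 54.0])]
top shelf [(0.96, [235.0, 80.0, 130.0, 122.0])]
top lidded_box [(0.76, [307.0, 118.0, 42.0, 52.0])]
top stop_rail []
top hook [(0.98, [437.0, 235.5]), (0.82, [430.8, 334.4]), (0.57, [348.6, 246.7])]
top hook_tip [(0.72, [450.5, 182.6]), (0.67, [375.2, 298.2]), (0.64, [477.4, 308.3])]
top tote_lip [(0.67, [268.3, 156.3]), (0.25, [449.8, 181.4])]
top rest_block [(0.7, [434.8, 234.9]), (0.67, [214.0, 306.2])]
```

View pics/scene0.png

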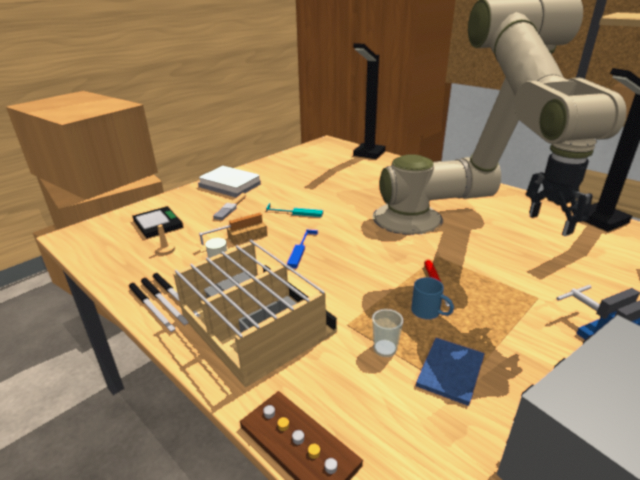

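View pics/top0.png

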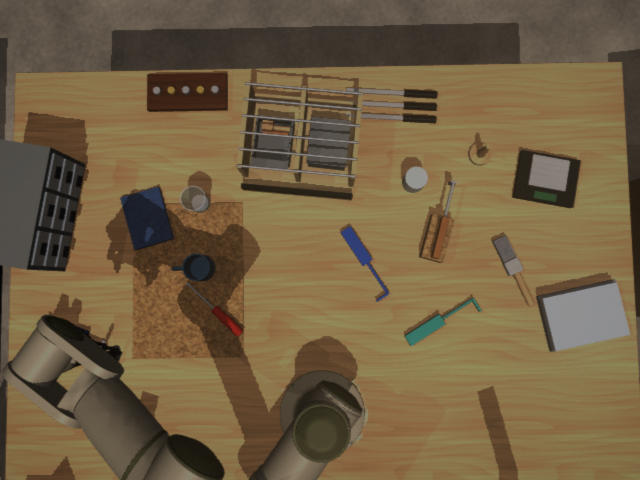

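The scene view shows the shelf at (250,310), with the blue and turquoise decoy hooks lying on the bench. In the top view the wooden hook on its cork block is at (437,235) with its tip near (450,183). The tote is in the left bay at (270,140), and the lidded box is in the right bay at (328,140).

Run:
```python
from h import *
M=model('top'); d=np.load('top0.npy'); C=cloud(d,M)
pic=cv2.imread('pics/top0.png')
def rep(n,mask):
    P=C[mask]; 
    if len(P)<5: print(n,len(P));return
    r=cv2.minAreaRect((P[:,:2]*1000).astype(np.float32)); print(n,len(P),'c',np.round(r[0],1),'size',np.round(r[1],1),'ang',round(r[2],1),'z',np.round(np.percentile(P[:,2],[5,50,95]),4))
def box(l,t,w,h):
    m=np.zeros((480,640),bool); m[t:t+h,l:l+w]=1; return m
hb=box(410,170,60,100); Z=C[...,2]
rep('handle top',hb&(Z>.066)&(Z<.08)); rep('block',hb&(Z>.034)&(Z<.046)); rep('rod',hb&(Z>.05)&(Z<.066))
sb=box(235,60,135,145)
rep('shelf all',sb&(Z>.02)&(Z<.3)); rep('walls',sb&(Z>.128)&(Z<.15)); rep('rail',sb&(Z>.040)&(Z<.052)&(np.mgrid[0:480,0:640][0]>178))
tb=box(247,110,45,58)
for lo,hi in((.008,.02),(.02,.04),(.04,.06),(.06,.075)): rep(f'tote {lo}',tb&(Z>lo)&(Z<hi))
for z,uv in((.072,(437,235.5)),(.067,(268.3,156.3)),(.02,(450.5,182.6)),(.019,(450.5,182.6))): print(uv,onplane(uv,z,M))
# rail corners on z=.046
for uv in((242,186),(352,191),(351,197),(241,193)): print(uv,np.round(onplane(uv,.046,M),3), np.round(C[uv[1],uv[0]],3))
```

```text
handle top 571 c [ 531.9 -314.7] size [241.1 102.1] ang 15.7 z [0.0669 0.071  0.076 ]
block 633 c [ 499.5 -315.2] size [208.1 109. ] ang 8.0 z [0.0352 0.0398 0.0451]
rod 219 c [ 521.5 -291. ] size [124.1 222.8] ang 81.1 z [0.0517 0.0593 0.0654]
shelf all 7663 c [736.3  35.3] size [312.6 302.3] ang 83.5 z [0.027  0.074  0.1442]
walls 2826 c [734.7  41.2] size [301.5 226. ] ang 83.6 z [0.1326 0.14   0.1459]
rail 508 c [603.8  55.2] size [298.9  40.9] ang 85.5 z [0.0409 0.0456 0.0504]
tote 0.008 908 c [745.1 126. ] size [115.9 160.3] ang 87.5 z [0.0094 0.0149 0.0192]
tote 0.02 414 c [739.5 124.4] size [113.7 150.3] ang 84.9 z [0.0205 0.0266 0.0375]
tote 0.04 295 c [734.4 123.8] size [113.1 150.3] ang 83.8 z [0.0417 0.0521 0.0592]
tote 0.06 478 c [728.6 124.5] size [113.4 149.8] ang 83.7 z [0.0615 0.0665 0.0722]
(437, 235.5) [ 0.46403247 -0.30937151  0.072     ]
(268.3, 156.3) [0.68185674 0.12843704 0.067     ]
(450.5, 182.6) [ 0.61155993 -0.36054408  0.02      ]
(450.5, 182.6) [ 0.61173597 -0.36076838  0.019     ]
(242, 186) [0.607 0.202 0.046] [0.608 0.202 0.042]
(352, 191) [ 0.589 -0.092  0.046] [ 0.594 -0.093  0.017]
(351, 197) [ 0.573 -0.089  0.046] [ 0.574 -0.089  0.039]
(241, 193) [0.589 0.204 0.046] [0.596 0.211 0.003]
```

```bash
cat >> h.py <<'E'
def plan(p,yaw=None,n=None):
    """print shift in tool axes to world p (after no turn) and roll to bring tool x to heading yaw"""
    s=robot.state(); Q=R.from_rotvec(s['orientation']).as_matrix()
    d=Q.T@(np.array(p)-s['eef_pos']); y0=np.arctan2(Q[1,0],Q[0,0])
    r=0 if yaw is None else -((yaw-y0+np.pi)%(2*np.pi)-np.pi)
    k=n or int(np.ceil(max(np.abs(d).max()/.0417,abs(r)/.125)))
    print('d tool mm',np.round(d*1000,1),'roll',round(r,4),'rows',k,'each',np.round(d/k,5),'tilt',np.round(Q[:,2],4),'yaw',round(np.degrees(y0),2))
E
python3 - <<'E'
from h import *
print(np.round(robot.camera_model('wrist')['T_tool_cam'],3).tolist(), model('wrist')[:3])
plan((.56,.13,.33)); plan((.46,-.31,.30))
E
```

```text
[[-0.001, -0.947, -0.32, 0.083], [1.0, -0.001, 0.001, 0.001], [-0.001, -0.32, 0.947, -0.143], [0.0, 0.0, 0.0, 1.0]] (np.float64(380.65580825827215), 317.1937432583348, 239.60309200863716)
d tool mm [-461.5 -207.2  -98.7] roll 0 rows 12 each [-0.03846 -0.01726 -0.00822] tilt [-0. -0. -1.] yaw 156.46
d tool mm [-545.5 -650.5  -68.7] roll 0 rows 16 each [-0.0341  -0.04066 -0.00429] tilt [-0. -0. -1.] yaw 156.46
```

carry_out:
  moves:
    - {"linear": [-0.041,-0.024,-0.002],"roll": 0}
    - {"linear": [-0.041,-0.024,-0.002],"roll": 0}
    - {"linear": [-0.041,-0.024,-0.002],"roll": 0}
    - {"linear": [-0.041,-0.024,-0.002],"roll": 0}
    - {"linear": [-0.041,-0.024,-0.002],"roll": 0}
    - {"linear": [-0.041,-0.024,-0.002],"roll": 0}
    - {"linear": [-0.041,-0.024,-0.002],"roll": 0}
    - {"linear": [-0.041,-0.024,-0.002],"roll": -0.11}
    - {"linear": [-0.041,-0.024,-0.002],"roll": -0.11}
    - {"linear": [-0.04,-0.02,-0.002],"roll": -0.11}

```text
t: 1.93
eef_pos: [0.4748, 0.1795, 0.2493]
orientation: [0.135, 3.138, -0.0]
ft_force: [0.7, 1.0, 0.4]
grip_width: 0.0856
gripper_force: 0.0
```

carry_out:
  moves:
    - {"linear": [0,0,0],"roll": 0}
    - {"linear": [0,0,0],"roll": 0}
    - {"linear": [0,0,0],"roll": 0}

```text
t: 2.18
eef_pos: [0.4742, 0.1817, 0.2486]
orientation: [-0.144, -3.138, -0.0]
ft_force: [-0.2, 0.8, 0.2]
grip_width: 0.0855
gripper_force: 0.0
```

Run:
```python
from h import *
M=model('wrist'); p,d=robot.camera('wrist'); cv2.imwrite('pics/w1.png',p[:,:,::-1]); np.savez('w1.npz',d=d,T=M[3])
plan((.5,.12,.25))
for t in ('tote_lip','tote','stop_rail','shelf'):
    print(t,[(round(x['p'],2),np.round(x['location'],1).tolist()) for x in robot.pinpoint(t,'wrist')][:3])
```

```text
d tool mm [-31.7 -59.5  -1.2] roll 0 rows 2 each [-0.01586 -0.02977 -0.00062] tilt [-4.e-04  1.e-04 -1.e+00] yaw 174.81
tote_lip [(0.77, [280.8, 398.9])]
tote [(0.67, [290.2, 403.8])]
stop_rail [(0.86, [219.3, 310.9])]
shelf [(0.72, [227.2, 395.6])]
```

View pics/w1.png

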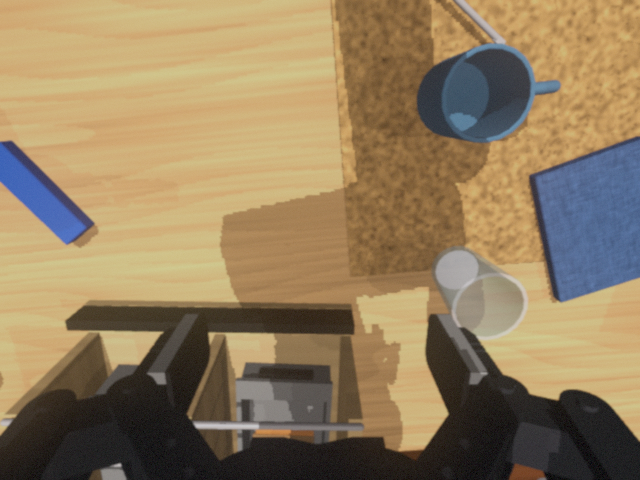

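The wrist view shows the rail from (70,322) to (353,322). The tote's flange front runs from about (243,364) to (330,368), and the nearest roof bar is at row 426.

Run:
```python
from h import *
z=np.load('w1.npz'); d=z['d']; m=model('wrist'); M=(m[0],m[1],m[2],z['T']); C=cloud(d,M); Z=C[...,2]
def fit(P,name):
    # line x = a + b*y robust
    x,y=P[:,0],P[:,1]; k=np.ones(len(x),bool)
    for _ in range(6):
        b,a=np.polyfit(y[k],x[k],1); r=x-a-b*y; k=abs(r)<max(2*np.std(r[k]),.0006)
    print(name,'n',k.sum(),'y',np.round([y[k].min(),y[k].max()],4),'x@.12 %.4f yaw %.2f'%(a+b*.12,-np.degrees(np.arctan(b))),'zmed',round(np.median(P[:,2]),4))
    return a,b
g=cv2.cvtColor(cv2.imread('pics/w1.png'),6).astype(float)
# rail top: z .046 ; use band
top,bot=[],[]
for u in range(85,345,3):
    col=np.where((Z[290:350,u]>.040)&(Z[290:350,u]<.052))[0]+290
    if len(col)>5: top.append(C[col.min()+0,u]); bot.append(C[col.max(),u])
fit(np.array(top),'rail outer'); fit(np.array(bot),'rail inner')
# flange front edge
e=[];e2=[]
for u in range(244,330,2):
    col=np.where((Z[350:400,u]>.058)&(Z[350:400,u]<.075))[0]+350
    if len(col)>3:
        e.append(C[col.min(),u]); e2.append(C[col.max(),u])
fit(np.array(e),'flange front'); fit(np.array(e2),'top end'); 
for u in (260,285,310): print(u,[(v,np.round(C[v,u]*1000).astype(int).tolist(),int(g[v,u])) for v in range(358,440,4)])
for v in (372,378): 
    r=np.where((Z[v,225:345]>.055)&(Z[v,225:345]<.078))[0]+225; print('row',v,np.round(C[v,r.min()],4),np.round(C[v,r.max()],4))
print('lip pix on .067',onplane((280.8,398.9),.067,M))
# divider wall / side walls top
```

```text
rail outer n 72 y [-0.0698  0.1987] x@.12 0.5938 yaw -6.25 zmed 0.041
rail inner n 58 y [-0.0662  0.1975] x@.12 0.6050 yaw -6.25 zmed 0.0464
flange front n 37 y [0.0911 0.1776] x@.12 0.6498 yaw -8.22 zmed 0.0636
top end n 41 y [0.0885 0.1758] x@.12 0.6719 yaw -6.08 zmed 0.0676
260 [(358, [660, 98, 12], 177), (362, [666, 98, 12], 144), (366, [665, 99, 20], 85), (370, [657, 103, 39], 50), (374, [657, 104, 45], 59), (378, [648, 108, 64], 71), (382, [650, 108, 67], 134), (386, [655, 107, 67], 143), (390, [660, 106, 67], 142), (394, [665, 106, 67], 144), (398, [669, 105, 68], 139), (402, [718, 91, 18], 134), (406, [724, 90, 18], 141), (410, [731, 89, 17], 139), (414, [736, 88, 18], 142), (418, [743, 88, 17], 143), (422, [630, 121, 142], 87), (426, [632, 121, 144], 130), (430, [749, 88, 29], 151), (434, [759, 87, 26], 128), (438, [462, 171, 324], 46)]
285 [(358, [662, 128, 13], 119), (362, [668, 127, 12], 118), (366, [669, 128, 19], 61), (370, [661, 130, 37], 45), (374, [660, 131, 45], 42), (378, [665, 130, 44], 49), (382, [651, 134, 68], 77), (386, [657, 133, 68], 99), (390, [392, 191, 39
[... 382 characters left out ...]
, [670, 157, 14], 119), (366, [673, 157, 17], 60), (370, [664, 158, 36], 38), (374, [663, 158, 44], 39), (378, [667, 158, 45], 42), (382, [656, 159, 65], 62), (386, [659, 159, 68], 88), (390, [664, 158, 68], 87), (394, [670, 158, 67], 88), (398, [675, 157, 68], 86), (402, [724, 151, 18], 87), (406, [730, 151, 18], 122), (410, [735, 150, 18], 95), (414, [742, 150, 18], 84), (418, [748, 149, 18], 88), (422, [635, 162, 140], 74), (426, [637, 162, 143], 119), (430, [756, 148, 29], 100), (434, [759, 148, 31], 95), (438, [762, 148, 35], 69)]
row 372 [0.6536 0.1929 0.0568] [0.638  0.1948 0.077 ]
row 378 [0.6448 0.0841 0.0645] [0.649  0.1933 0.072 ]
lip pix on .067 [0.67329628 0.12647727 0.067     ]
```

carry_out:
  moves:
    - {"linear": [-0.0026,-0.041,0],"roll": 0}
    - {"linear": [-0.0026,-0.041,0],"roll": 0}
    - {"linear": [-0.0026,-0.041,0],"roll": 0}
    - {"linear": [-0.0026,-0.041,0],"roll": 0}
    - {"linear": [-0.0026,-0.041,0],"roll": 0}
    - {"linear": [-0.0026,-0.041,0],"roll": 0}
    - {"linear": [-0.0026,-0.041,0],"roll": 0}
    - {"linear": [-0.0026,-0.041,0],"roll": 0}
    - {"linear": [-0.0026,-0.041,0],"roll": 0}
    - {"linear": [-0.0026,-0.041,0],"roll": 0}

```text
t: 3.27
eef_pos: [0.4629, -0.2305, 0.2491]
orientation: [0.141, 3.138, -0.0]
ft_force: [0.6, -0.6, -0.0]
grip_width: 0.0853
gripper_force: 0.0
```

carry_out:
  moves:
    - {"linear": [-0.0026,-0.041,0],"roll": 0.08}
    - {"linear": [-0.0026,-0.04,0],"roll": 0.08}
    - {"linear": [0,0,0],"roll": 0.08}
    - {"linear": [0,0,0],"roll": 0}
    - {"linear": [0,0,0],"roll": 0}
    - {"linear": [0,0,0],"roll": 0}

```text
t: 3.77
eef_pos: [0.4583, -0.3087, 0.2491]
orientation: [0.511, 3.1, 0.0]
ft_force: [-0.5, -0.9, -0.7]
grip_width: 0.085
gripper_force: 0.0
```

Run:
```python
from h import *
z=np.load('w1.npz'); d=z['d']; m=model('wrist'); M=(m[0],m[1],m[2],z['T']); C=cloud(d,M); Z=C[...,2]
for v in (384,388,392,396):
    r=np.where((Z[v,230:345]>.062)&(Z[v,230:345]<.072))[0]+230; print('row',v,r.min(),r.max(),np.round(C[v,r.min()],4),np.round(C[v,r.max()],4))
M=model('wrist'); p,d=robot.camera('wrist'); cv2.imwrite('pics/w2.png',p[:,:,::-1]); np.savez('w2.npz',d=d,T=M[3])
plan((.46,-.31,.25))
for t in ('hook','hook_tip','rest_block'):
    print(t,[(round(x['p'],2),np.round(x['location'],1).tolist()) for x in robot.pinpoint(t,'wrist')][:3])
```

```text
row 384 236 342 [0.6495 0.083  0.0678] [0.6623 0.1918 0.0647]
row 388 236 342 [0.6548 0.082  0.0674] [0.667  0.1915 0.0651]
row 392 236 342 [0.6592 0.0815 0.0681] [0.67   0.1911 0.0675]
row 396 236 342 [0.6647 0.0805 0.0676] [0.6736 0.1907 0.0693]
d tool mm [-2.  -0.8 -0.9] roll 0 rows 1 each [-0.00204 -0.00077 -0.00085] tilt [ 3.e-04 -2.e-04 -1.e+00] yaw 161.27
hook [(0.81, [535.1, 101.0]), (0.58, [310.3, 207.4])]
hook_tip [(0.82, [323.3, 332.0]), (0.62, [125.5, 35.1])]
rest_block [(0.81, [307.4, 198.4])]
```

View pics/w2.png

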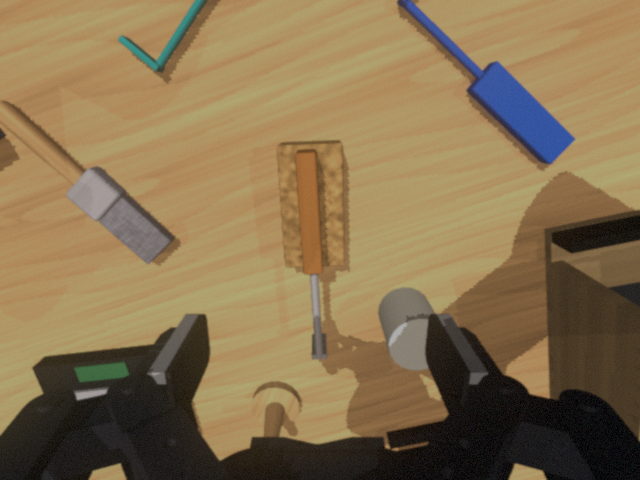

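The wrist view shows the wooden handle from (307,150) to (313,272), centred on the cork block, with the blade at (319,345). The blue hook at the right and the turquoise one at the top are decoys. The candle at (405,325) stands close to the blade.

Run:
```python
from h import *
m=model('wrist')
z=np.load('w1.npz'); M=(m[0],m[1],m[2],z['T']); g=cv2.imread('pics/w1.png').astype(int)
for v in (388,395): print(v,[(u,g[v,u].tolist()) for u in list(range(230,252,2))+list(range(322,344,2))])
for uv in ((240,392),(331,392)): print(uv,np.round(onplane(uv,.067,M),4))
z=np.load('w2.npz'); M=(m[0],m[1],m[2],z['T']); C=cloud(z['d'],M); Z=C[...,2]
hsv=cv2.cvtColor(cv2.imread('pics/w2.png'),cv2.COLOR_BGR2HSV)
b=np.zeros((480,640),bool); b[130:365,270:355]=1
def rect(mask,n):
    P=C[mask]; P2=P[:,:2]*1000; c=P2.mean(0); w,V=np.linalg.eigh(np.cov((P2-c).T)); a=V[:,1]*np.sign(V[0,1])
    r=(P2-c)@a; s=(P2-c)@np.array([-a[1],a[0]]); q=lambda t:np.percentile(t,[1,99])
    ctr=c+a*q(r).mean()+np.array([-a[1],a[0]])*q(s).mean()
    print(n,len(P),'ctr',np.round(ctr,1),'len',np.round(np.ptp(q(r)),1),'wid',np.round(np.ptp(q(s)),1),'yaw',round(np.degrees(np.arctan2(a[1],a[0])),2),'z',np.round(np.percentile(P[:,2],[5,50,95]),4))
rect(b&(Z>.067)&(Z<.078),'handle'); rect(b&(Z>.034)&(Z<.046)&(np.mgrid[0:480,0:640][0]<270),'block')
v,u=np.mgrid[0:480,0:640]
rect(b&(Z>.048)&(Z<.066)&(v>282)&(v<340),'rod'); rect(b&(Z>.03)&(Z<.066)&(v>330),'blade')
print('tip',onplane((323.3,332),.019,M),'hook org',onplane((310.3,207.4),.04,M),'blk',onplane((307.4,198.4),0,M))
rect((Z>.06)&(Z<.078)&(u>370)&(u<425)&(v>280)&(v<370),'candle')
```

```text
388 [(230, [84, 119, 145]), (232, [91, 125, 151]), (234, [87, 123, 148]), (236, [128, 139, 148]), (238, [139, 145, 149]), (240, [141, 143, 149]), (242, [137, 142, 145]), (244, [138, 143, 147]), (246, [140, 144, 149]), (248, [138, 142, 146]), (250, [138, 141, 145]), (322, [81, 82, 90]), (324, [81, 86, 90]), (326, [85, 88, 95]), (328, [81, 86, 92]), (330, [83, 88, 93]), (332, [77, 95, 114]), (334, [74, 109, 137]), (336, [79, 114, 138]), (338, [61, 89, 113]), (340, [53, 73, 93]), (342, [47, 71, 92])]
395 [(230, [75, 109, 133]), (232, [82, 115, 140]), (234, [81, 116, 139]), (236, [122, 135, 146]), (238, [135, 141, 146]), (240, [138, 143, 147]), (242, [136, 141, 145]), (244, [140, 145, 149]), (246, [138, 141, 145]), (248, [139, 143, 147]), (250, [139, 143, 146]), (322, [83, 86, 91]), (324, [79, 83, 88]), (326, [82, 84, 92]), (328, [85, 88, 95]), (330, [82, 86, 93]), (332, [79, 106, 127]), (334, [80, 116, 141]), (336, [78, 112, 140]), (338, [59, 88, 106]), (340, [49, 74, 91]), (342, [53, 78, 93])]
(240, 392) [0.6605 0.0852 0.067 ]
(331, 392) [0.6694 0.1797 0.067 ]
handle 2520 ctr [ 459.3 -314.7] len 107.1 wid 17.6 yaw -15.43 z [0.0712 0.0727 0.0739]
block 5282 ctr [ 460.5 -312.9] len 117.2 wid 58.9 yaw -16.55 z [0.0394 0.0407 0.042 ]
rod 459 ctr [ 556.9 -341.7] len 61.9 wid 7.8 yaw -15.38 z [0.0578 0.06   0.0615]
blade 368 ctr [ 593.8 -351.9] len 32.8 wid 15.2 yaw -14.54 z [0.0347 0.0593 0.0613]
tip [ 0.60596194 -0.34994648  0.019     ] hook org [ 0.46006675 -0.31460908  0.04      ] blk [ 0.45903542 -0.31815579  0.        ]
candle 1779 ctr [ 614.5 -267.3] len 57.0 wid 34.5 yaw -14.14 z [0.0634 0.0706 0.0718]
```

carry_out:
  moves:
    - {"linear": [-0.003,-0.0054,0.03],"roll": -0.058}
    - {"linear": [0,0,0.035],"roll": 0}
    - {"linear": [0,0,0.035],"roll": 0}
    - {"linear": [0,0,0.035],"roll": 0}
    - {"linear": [0,0,0.03],"roll": 0}
    - {"linear": [0,0,0.02],"roll": 0}
    - {"linear": [0,0,0.01],"roll": 0}
    - {"linear": [0,0,0],"roll": 0}
    - {"linear": [0,0,0],"roll": 0}

```text
t: 4.72
eef_pos: [0.4595, -0.3162, 0.0546]
orientation: [0.426, 3.112, -0.001]
ft_force: [-0.3, -0.6, 0.7]
grip_width: 0.0855
gripper_force: 0.0
```

Run:
```python
from h import *
plan((.4593,-.3147,.044),np.radians(164.6)); print(np.round(robot.state()['ft_force'],2))
```

```text
d tool mm [ 0.6  1.4 10.6] roll -0.003 rows 1 each [0.0006  0.00137 0.01056] tilt [ 6.e-04 -6.e-04 -1.e+00] yaw 164.43
[-0.3  -0.63  0.68]
```

carry_out:
  moves:
    - {"linear": [0.0005,0.0014,0.0105],"roll": 0}
    - {"linear": [0,0,0],"roll": 0}
    - {"linear": [0,0,0],"roll": 0}

```text
t: 4.97
eef_pos: [0.4593, -0.3148, 0.0446]
orientation: [0.426, 3.111, -0.002]
ft_force: [0.2, 0.9, 1.0]
grip_width: 0.086
gripper_force: 0.0
```

carry_out:
  moves:
    - {"linear": [0,0,0],"roll": 0}
    - {"linear": [0,0,0],"roll": 0}
    - {"linear": [0,0,0],"roll": 0}
    - {"linear": [0,0,0],"roll": 0}
    - {"linear": [0,0,0],"roll": 0}
    - {"linear": [0,0,0],"roll": 0}
    - {"linear": [0,0,0],"roll": 0}
    - {"linear": [0,0,0],"roll": 0}
    - {"linear": [0,0,0],"roll": 0}
    - {"linear": [0,0,0],"roll": 0}
  gripper: 1

```text
t: 5.8
eef_pos: [0.4591, -0.3148, 0.0436]
orientation: [0.427, 3.112, -0.001]
ft_force: [-0.8, 0.9, 5.7]
grip_width: 0.0173
gripper_force: 59.9
```

carry_out:
  moves:
    - {"linear": [0,0,-0.005],"roll": 0}
    - {"linear": [0,0,-0.01],"roll": 0}
    - {"linear": [0,0,-0.02],"roll": 0}
    - {"linear": [0,0,-0.03],"roll": 0}
    - {"linear": [0,0,-0.03],"roll": 0}
    - {"linear": [0,0,-0.03],"roll": 0}
    - {"linear": [0,0,-0.02],"roll": 0}
    - {"linear": [0,0,-0.01],"roll": 0}
    - {"linear": [0,0,0],"roll": 0}
    - {"linear": [0,0,0],"roll": 0}

```text
t: 6.63
eef_pos: [0.4588, -0.3144, 0.1985]
orientation: [0.427, 3.112, -0.0]
ft_force: [-0.0, 0.4, -2.6]
grip_width: 0.017
gripper_force: 59.2
```

Run:
```python
from h import *
M=model('wrist'); p,d=robot.camera('wrist'); cv2.imwrite('pics/w3.png',p[:,:,::-1]); np.savez('w3.npz',d=d,T=M[3])
print(np.round(robot.state()['ft_force'],2),robot.state()['eef_pos'])
for t in ('hook','hook_tip'):
    print(t,[(round(x['p'],2),np.round(x['location'],1).tolist()) for x in robot.pinpoint(t,'wrist')][:3])
```

```text
[-0.63  0.18 -2.12] [ 0.45858086 -0.31418075  0.19766707]
hook [(0.66, [577.1, 110.6]), (0.62, [315.4, 312.0]), (0.25, [61.0, 171.2])]
hook_tip [(0.89, [107.8, 4.1])]
```

View pics/w3.png

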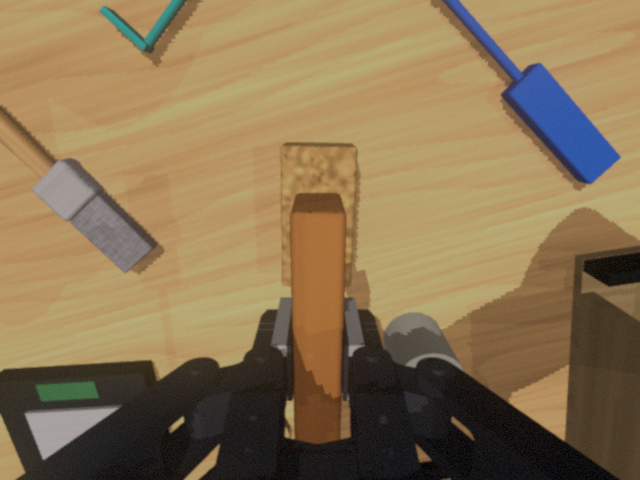

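The wooden handle lies straight between the pads, from (318,205) to (318,440). The blade is hidden behind the gripper.

Run:
```python
from h import *
m=robot.camera_model('wrist'); f,cx,cy,_=model('wrist'); z=np.load('w3.npz')
T=np.array(m['T_tool_cam']); C=cloud(z['d'],(f,cx,cy,T))  # tool frame
hs=cv2.cvtColor(cv2.imread('pics/w3.png'),cv2.COLOR_BGR2HSV)
v,u=np.mgrid[0:480,0:640]
k=(v>215)&(v<438)&(u>296)&(u<340)&(abs(C[...,1])<.012)&(C[...,2]<.01)&(C[...,2]>-.06)
P=C[k]; A=np.c_[P[:,0],P[:,1],np.ones(len(P))]; co,*_=np.linalg.lstsq(A,P[:,2],rcond=None); r=P[:,2]-A@co
g=abs(r)<.003; co,*_=np.linalg.lstsq(A[g],P[g,2],rcond=None)
print('plane z=',co,'pitch deg',np.degrees(co[0]),'rollx',np.degrees(co[1]),'n',g.sum(),'x range',P[g,0].min(),P[g,0].max(), 'res',r[g].std())
# edges in y per row
E=[]
for vv in range(220,290,4):
    row=np.where((abs(C[vv,:,2]-co[2]-co[0]*C[vv,:,0])<.004)&(abs(C[vv,:,1])<.02))[0]
    if len(row): E.append((C[vv,row,0].mean(),C[vv,row.min(),1],C[vv,row.max(),1]))
E=np.array(E); c=(E[:,1]+E[:,2])/2; print('width',np.mean(E[:,2]-E[:,1]),'yaw slope deg',np.degrees(np.polyfit(E[:,0],c,1)[0]),'y mean',c.mean())
```

```text
plane z= [-0.00229003  0.00231748 -0.02916117] pitch deg -0.13120902632312714 rollx 0.13278208571980762 n 9513 x range -0.03663505693176383 0.052661187004937486 res 0.0005445467650649425
width 0.017633752806093604 yaw slope deg 0.19393785743499534 y mean 0.0015106279623947976
```

carry_out:
  moves:
    - {"linear": [0.006,0.021,0],"roll": 0}
    - {"linear": [0.0115,0.0408,0],"roll": 0}
    - {"linear": [0.0115,0.0408,0],"roll": 0}
    - {"linear": [0.0115,0.0408,0],"roll": 0}
    - {"linear": [0.0115,0.0408,0],"roll": 0}
    - {"linear": [0.0115,0.0408,0],"roll": 0}
    - {"linear": [0.0115,0.0408,0],"roll": 0}
    - {"linear": [0.0115,0.0408,0],"roll": 0}
    - {"linear": [0.0115,0.0408,0],"roll": 0}
    - {"linear": [0.0115,0.0408,0],"roll": 0}

```text
t: 7.62
eef_pos: [0.4572, 0.0843, 0.1977]
orientation: [-0.427, -3.111, 0.0]
ft_force: [1.5, -0.7, -1.4]
grip_width: 0.0173
gripper_force: 59.1
```

carry_out:
  moves:
    - {"linear": [0.0115,0.0408,0],"roll": 0}
    - {"linear": [0.006,0.021,0],"roll": 0}
    - {"linear": [0,0,0],"roll": -0.054}
    - {"linear": [0,0,0],"roll": -0.054}
    - {"linear": [0,0,0],"roll": -0.055}
    - {"linear": [0,0,0.03],"roll": 0}
    - {"linear": [0,0,0.02],"roll": 0}
    - {"linear": [0,0,0.01],"roll": 0}
    - {"linear": [0,0,0],"roll": 0}
    - {"linear": [0,0,0],"roll": 0}

```text
t: 8.45
eef_pos: [0.4575, 0.1457, 0.1378]
orientation: [-0.172, -3.135, 0.0]
ft_force: [-0.6, -0.4, -0.2]
grip_width: 0.0174
gripper_force: 59.1
```

Run:
```python
from h import *
plan((.4574,.1527,.104),np.radians(173.75)); print(np.round(robot.state()['ft_force'],2))
M=model('scene'); p,d=robot.camera('scene'); cv2.imwrite('pics/s4.png',cv2.resize(p[180:360,160:400,::-1],(800,600),interpolation=cv2.INTER_CUBIC))
s=robot.state();Q=R.from_rotvec(s['orientation']).as_matrix(); tip=s['eef_pos']+Q@[-.15,0,.0238]; W=np.linalg.inv(M[3]); c=W[:3,:3]@tip+W[:3,3]
print('tip',tip,'pix pred',M[1]+M[0]*c[0]/c[2],M[2]+M[0]*c[1]/c[2]);print([(round(x['p'],2),np.round(x['location'],1).tolist()) for x in robot.pinpoint('hook_tip','scene')][:4])
```

```text
d tool mm [ 0.8  6.9 33.8] roll -0.0005 rows 1 each [0.00082 0.00693 0.03381] tilt [-1.9e-03 -1.0e-04 -1.0e+00] yaw 173.72
[-0.55 -0.39 -0.18]
tip [0.60706268 0.12938868 0.11471802] pix pred 311.423513561312 280.4201493293748
[(0.9, [274.1, 204.3]), (0.87, [316.7, 232.1]), (0.84, [311.0, 277.4])]
```

View pics/s4.png

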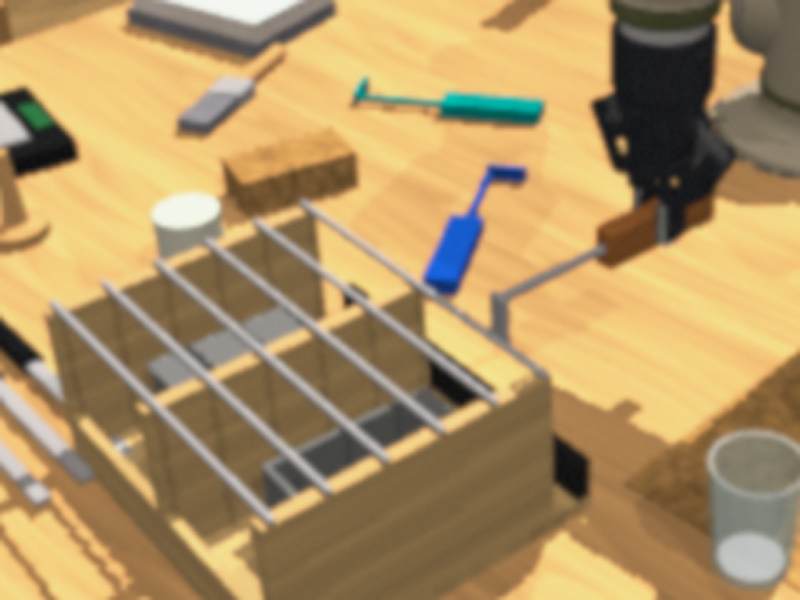

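The scene crop shows the hook in the gripper in front of the left bay. The blade's lower end is at about (310,281) in full-picture pixels, as predicted, and the block is empty.

carry_out:
  moves:
    - {"linear": [0,0.007,0.015],"roll": 0}
    - {"linear": [0,0,0.014],"roll": 0}
    - {"linear": [0,0,0.005],"roll": 0}
    - {"linear": [0,0,0],"roll": 0}
    - {"linear": [-0.02,0,0],"roll": 0}
    - {"linear": [-0.025,0,0],"roll": 0}
    - {"linear": [-0.02,0,0],"roll": 0}
    - {"linear": [-0.015,0,0],"roll": 0}
    - {"linear": [0,0,0],"roll": 0}
    - {"linear": [0,0,0],"roll": 0}

```text
t: 9.38
eef_pos: [0.5383, 0.1438, 0.1049]
orientation: [0.173, 3.136, 0.0]
ft_force: [-0.3, -0.3, -1.6]
grip_width: 0.017
gripper_force: 59.1
```

Run:
```python
from h import *
plan((.5369,.144,.066),np.radians(173.75)); print(np.round(robot.state()['ft_force'],2))
```

```text
d tool mm [ 1.5  0.  38.9] roll -0.0009 rows 1 each [1.45e-03 5.00e-05 3.89e-02] tilt [ 7.e-04  0.e+00 -1.e+00] yaw 173.7
[-0.28 -0.34 -1.6 ]
```

carry_out:
  moves:
    - {"linear": [0,0,0.006],"roll": 0}
    - {"linear": [0,0,0.008],"roll": 0}
    - {"linear": [0,0,0.008],"roll": 0}
    - {"linear": [0,0,0.008],"roll": 0}
    - {"linear": [0,0,0.006],"roll": 0}
    - {"linear": [0,0,0.002],"roll": 0}
    - {"linear": [0,0,0],"roll": 0}
    - {"linear": [0,0,0],"roll": 0}
    - {"linear": [0,0,0],"roll": 0}

```text
t: 10.13
eef_pos: [0.5383, 0.144, 0.0666]
orientation: [0.172, 3.136, 0.0]
ft_force: [0.4, 0.7, -1.1]
grip_width: 0.0168
gripper_force: 59.1
```

Run:
```python
from h import *
s=robot.state(); print(s['eef_pos'],np.round(s['ft_force'],2))
M=model('top'); p,d=robot.camera('top'); cv2.imwrite('pics/t5.png',cv2.resize(p[60:240,220:400,::-1],(600,600),interpolation=cv2.INTER_CUBIC)); np.save('t5.npy',d)
```

```text
[0.53825314 0.14400752 0.06659259] [ 0.44  0.66 -1.14]
```

View pics/t5.png

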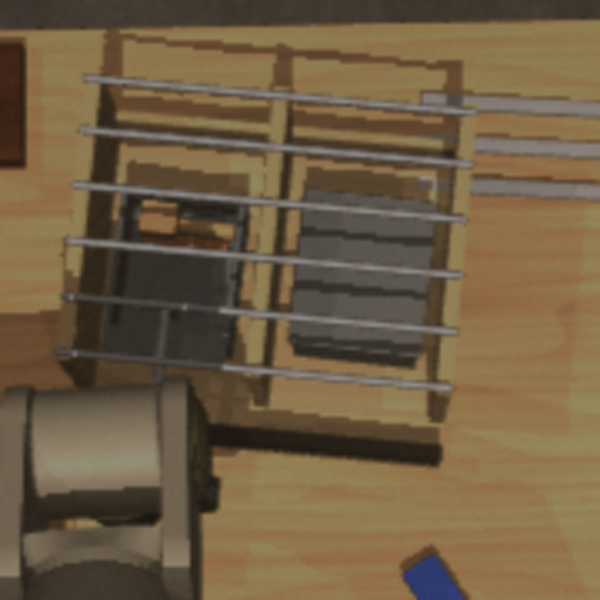

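The top crop shows the rod crossing the tote's front lip at (165,358), with the blade inside at about (165,310) and clear of the wall. Wrist force shows no contact.

carry_out:
  moves:
    - {"linear": [0.004,0,0],"roll": 0}
    - {"linear": [0.003,0,0],"roll": 0}
    - {"linear": [0.002,0,0],"roll": 0}
    - {"linear": [0.002,0,0],"roll": 0}
    - {"linear": [0.002,0,0],"roll": 0}
    - {"linear": [0.002,0,0],"roll": 0}
    - {"linear": [0.002,0,0],"roll": 0}
    - {"linear": [0.002,0,0],"roll": 0}
    - {"linear": [0.002,0,0],"roll": 0}
    - {"linear": [0.002,0,0],"roll": 0}

```text
t: 11.02
eef_pos: [0.5153, 0.1465, 0.0664]
orientation: [0.172, 3.136, 0.0]
ft_force: [2.8, -0.4, -1.3]
grip_width: 0.0175
gripper_force: 59.0
```

carry_out:
  moves:
    - {"linear": [0.003,0,0],"roll": 0}
    - {"linear": [0.003,0,0],"roll": 0}
    - {"linear": [0.003,0,0],"roll": 0}
    - {"linear": [0.003,0,0],"roll": 0}
    - {"linear": [0.003,0,0],"roll": 0}

```text
t: 11.43
eef_pos: [0.5, 0.1482, 0.0663]
orientation: [0.172, 3.137, 0.0]
ft_force: [3.4, -0.8, -2.0]
grip_width: 0.0171
gripper_force: 59.0
```

carry_out:
  moves:
    - {"linear": [0.002,0,0],"roll": 0}
    - {"linear": [0.002,0,0],"roll": 0}
    - {"linear": [0.002,0,0],"roll": 0}
    - {"linear": [0.002,0,0],"roll": 0}
    - {"linear": [0.002,0,0],"roll": 0}
    - {"linear": [0.002,0,0],"roll": 0}

```text
t: 11.93
eef_pos: [0.4882, 0.1495, 0.0663]
orientation: [0.172, 3.137, -0.0]
ft_force: [3.7, -0.8, -2.1]
grip_width: 0.017
gripper_force: 59.0
```

carry_out:
  moves:
    - {"linear": [0.001,0,0],"roll": 0}
    - {"linear": [0.001,0,0],"roll": 0}
    - {"linear": [0.001,0,0],"roll": 0}
    - {"linear": [0.001,0,0],"roll": 0}

```text
t: 12.27
eef_pos: [0.4844, 0.1499, 0.0663]
orientation: [0.172, 3.137, -0.0]
ft_force: [3.0, -0.0, -0.7]
grip_width: 0.0172
gripper_force: 59.0
```

carry_out:
  moves:
    - {"linear": [0.0005,0,0],"roll": 0}
    - {"linear": [0.0005,0,0],"roll": 0}
    - {"linear": [0.0005,0,0],"roll": 0}
    - {"linear": [0.0005,0,0],"roll": 0}

```text
t: 12.6
eef_pos: [0.4824, 0.1501, 0.0663]
orientation: [0.172, 3.137, -0.0]
ft_force: [3.5, -1.2, -1.0]
grip_width: 0.017
gripper_force: 59.0
```

carry_out:
  moves:
    - {"linear": [0.0004,0,0],"roll": 0}
    - {"linear": [0.0004,0,0],"roll": 0}
    - {"linear": [0.0004,0,0],"roll": 0}

```text
t: 12.85
eef_pos: [0.4812, 0.1502, 0.0663]
orientation: [0.172, 3.137, -0.0]
ft_force: [3.2, -1.0, -1.3]
grip_width: 0.0171
gripper_force: 59.0
```

carry_out:
  moves:
    - {"linear": [0.0004,0,0],"roll": 0}
    - {"linear": [0.0004,0,0],"roll": 0}
    - {"linear": [0.0004,0,0],"roll": 0}

```text
t: 13.1
eef_pos: [0.4799, 0.1504, 0.0663]
orientation: [-0.172, -3.137, 0.0]
ft_force: [3.2, -0.0, -1.1]
grip_width: 0.0169
gripper_force: 59.0
```

carry_out:
  moves:
    - {"linear": [0.0004,0,0],"roll": 0}
    - {"linear": [0.0004,0,0],"roll": 0}
    - {"linear": [0.0004,0,0],"roll": 0}

```text
t: 13.35
eef_pos: [0.4788, 0.1505, 0.0663]
orientation: [0.172, 3.137, 0.0]
ft_force: [3.1, -0.2, -2.0]
grip_width: 0.017
gripper_force: 59.0
```

carry_out:
  moves:
    - {"linear": [0.0004,0,0],"roll": 0}
    - {"linear": [0.0004,0,0],"roll": 0}
    - {"linear": [0.0004,0,0],"roll": 0}

```text
t: 13.6
eef_pos: [0.4776, 0.1506, 0.0663]
orientation: [0.172, 3.137, 0.0]
ft_force: [2.9, -0.4, -1.9]
grip_width: 0.0172
gripper_force: 59.0
```

carry_out:
  moves:
    - {"linear": [0.0004,0,0],"roll": 0}
    - {"linear": [0.0004,0,0],"roll": 0}
    - {"linear": [0.0004,0,0],"roll": 0}

```text
t: 13.85
eef_pos: [0.4764, 0.1508, 0.0663]
orientation: [0.172, 3.137, 0.0]
ft_force: [3.1, -0.3, -1.9]
grip_width: 0.0168
gripper_force: 59.0
```

carry_out:
  moves:
    - {"linear": [0.0005,0,0],"roll": 0}
    - {"linear": [0.0005,0,0],"roll": 0}
    - {"linear": [0.0005,0,0],"roll": 0}

```text
t: 14.1
eef_pos: [0.4749, 0.1509, 0.0663]
orientation: [-0.172, -3.137, -0.0]
ft_force: [2.6, -1.4, -1.7]
grip_width: 0.0168
gripper_force: 59.0
```

carry_out:
  moves:
    - {"linear": [0.0005,0,0],"roll": 0}
    - {"linear": [0.0005,0,0],"roll": 0}
    - {"linear": [0.0005,0,0],"roll": 0}

```text
t: 14.35
eef_pos: [0.4734, 0.1511, 0.0663]
orientation: [-0.172, -3.137, -0.0]
ft_force: [3.6, -0.4, -1.1]
grip_width: 0.0169
gripper_force: 59.0
```

carry_out:
  moves:
    - {"linear": [0.0005,0,0],"roll": 0}
    - {"linear": [0.0005,0,0],"roll": 0}
    - {"linear": [0.0005,0,0],"roll": 0}

```text
t: 14.6
eef_pos: [0.472, 0.1513, 0.0664]
orientation: [0.172, 3.137, 0.0]
ft_force: [5.3, -0.5, -1.9]
grip_width: 0.0173
gripper_force: 59.0
```

carry_out:
  moves:
    - {"linear": [0.0003,0,0],"roll": 0}
    - {"linear": [0,0,0],"roll": 0}

```text
t: 14.77
eef_pos: [0.472, 0.1512, 0.0664]
orientation: [0.172, 3.136, -0.0]
ft_force: [6.0, -1.5, -2.9]
grip_width: 0.017
gripper_force: 58.9
```

carry_out:
  moves:
    - {"linear": [0.0003,0,0],"roll": 0}
    - {"linear": [0.0003,0,0],"roll": 0}

```text
t: 14.93
eef_pos: [0.472, 0.1513, 0.0665]
orientation: [0.172, 3.135, 0.0]
ft_force: [8.0, -0.9, -3.6]
grip_width: 0.0171
gripper_force: 58.8
```

carry_out:
  moves:
    - {"linear": [0.0004,0,0],"roll": 0}
    - {"linear": [0.0004,0,0],"roll": 0}

```text
t: 15.1
eef_pos: [0.472, 0.1513, 0.0666]
orientation: [0.172, 3.133, 0.0]
ft_force: [12.7, -1.7, -7.1]
grip_width: 0.017
gripper_force: 58.5
```

carry_out:
  moves:
    - {"linear": [0,0,0],"roll": 0}
    - {"linear": [0,0,0],"roll": 0}

```text
t: 15.27
eef_pos: [0.472, 0.1512, 0.0665]
orientation: [0.172, 3.133, 0.0]
ft_force: [10.7, -0.8, -5.4]
grip_width: 0.017
gripper_force: 58.5
```

carry_out:
  moves:
    - {"linear": [0.0004,0,0],"roll": 0}
    - {"linear": [0,0,0],"roll": 0}

```text
t: 15.43
eef_pos: [0.472, 0.1513, 0.0666]
orientation: [0.172, 3.132, 0.0]
ft_force: [12.1, -0.8, -6.5]
grip_width: 0.0168
gripper_force: 58.6
```

carry_out:
  moves:
    - {"linear": [0.0003,0,0],"roll": 0}
    - {"linear": [0,0,0],"roll": 0}
    - {"linear": [0,0,0],"roll": 0}

```text
t: 15.68
eef_pos: [0.4721, 0.1513, 0.0666]
orientation: [0.172, 3.131, 0.0]
ft_force: [13.8, -1.4, -7.7]
grip_width: 0.0172
gripper_force: 58.6
```

Holding here for more than a second, and checking squareness while it is pressed.

carry_out:
  moves:
    - {"linear": [0,0,0],"roll": 0}
    - {"linear": [0,0,0],"roll": 0}
    - {"linear": [0,0,0],"roll": 0}
    - {"linear": [0,0,0],"roll": 0}
    - {"linear": [0,0,0],"roll": 0}
    - {"linear": [0,0,0],"roll": 0}
    - {"linear": [0,0,0],"roll": 0}

```text
t: 16.27
eef_pos: [0.472, 0.1512, 0.0666]
orientation: [0.172, 3.131, 0.0]
ft_force: [14.3, -1.2, -6.9]
grip_width: 0.017
gripper_force: 58.6
```

carry_out:
  moves:
    - {"linear": [0,0,0],"roll": 0}
    - {"linear": [0,0,0],"roll": 0}
    - {"linear": [0,0,0],"roll": 0}
    - {"linear": [0,0,0],"roll": 0}
    - {"linear": [0,0,0],"roll": 0}
    - {"linear": [0,0,0],"roll": 0}
    - {"linear": [0,0,0],"roll": 0}

```text
t: 16.85
eef_pos: [0.4721, 0.1513, 0.0666]
orientation: [0.172, 3.131, 0.0]
ft_force: [14.5, -2.3, -7.2]
grip_width: 0.0168
gripper_force: 58.6
```

Run:
```python
from h import *
F=[]
for i in range(3):
    p,d=robot.camera('top'); F.append(robot.state()['ft_force'])
print(np.round(F,1).tolist())
M=model('top'); cv2.imwrite('pics/t6.png',cv2.resize(p[60:240,220:400,::-1],(600,600),interpolation=cv2.INTER_CUBIC)); np.save('t6.npy',d)
```

```text
[[14.0, -0.2, -6.7], [13.2, -2.1, -7.1], [13.4, -1.6, -7.3]]
```

View pics/t6.png

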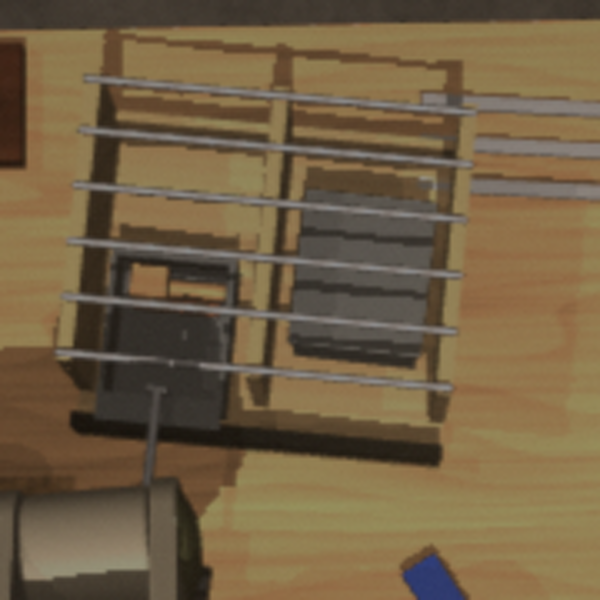

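The top crop shows the tote's front edge, (95,417) to (220,430), parallel to the rail, (75,420) to (440,455). Force held steady at about 13.9 N, against about 3.2 N for sliding. Now I unhook.

carry_out:
  moves:
    - {"linear": [-0.0005,0,0],"roll": 0}
    - {"linear": [-0.0005,0,0],"roll": 0}
    - {"linear": [-0.0005,0,0],"roll": 0}
    - {"linear": [-0.0005,0,0],"roll": 0}
    - {"linear": [-0.001,0,0],"roll": 0}
    - {"linear": [-0.002,0,0],"roll": 0}
    - {"linear": [-0.002,0,0],"roll": 0}
    - {"linear": [-0.002,0,0],"roll": 0}
    - {"linear": [0,0,0],"roll": 0}
    - {"linear": [0,0,0],"roll": 0}

```text
t: 17.83
eef_pos: [0.4784, 0.1505, 0.0662]
orientation: [-0.172, -3.136, 0.0]
ft_force: [-0.3, 0.1, -0.9]
grip_width: 0.0168
gripper_force: 59.3
```

Run:
```python
from h import *
robot.camera('wrist'); s=robot.state(); print(s['eef_pos'],np.round(s['ft_force'],2))
M=model('wrist'); p,d=robot.camera('wrist')
f,cx,cy,_=model('wrist'); T=np.array(robot.camera_model('wrist')['T_tool_cam']); C=cloud(d,(f,cx,cy,T))
v,u=np.mgrid[0:480,0:640]
k=(v>215)&(v<438)&(u>296)&(u<340)&(abs(C[...,1])<.012)&(C[...,2]<.01)&(C[...,2]>-.06)
P=C[k]; A=np.c_[P[:,0],P[:,1],np.ones(len(P))]; co,*_=np.linalg.lstsq(A,P[:,2],rcond=None); r=P[:,2]-A@co
g=abs(r)<.003; co,*_=np.linalg.lstsq(A[g],P[g,2],rcond=None); print('plane',co,np.degrees(co[:2]),P[g,0].max())
```

```text
[0.47833731 0.15053836 0.06624721] [ 0.18 -0.56 -0.94]
plane [-0.00146859  0.00136183 -0.02920472] [-0.08414395  0.07802716] 0.05232867832358587
```

carry_out:
  moves:
    - {"linear": [-0.002,0,0],"roll": 0}
    - {"linear": [0,0,-0.006],"roll": 0}
    - {"linear": [0,0,-0.01],"roll": 0}
    - {"linear": [0,0,-0.012],"roll": 0}
    - {"linear": [0,0,-0.009],"roll": 0}
    - {"linear": [0,0,-0.003],"roll": 0}
    - {"linear": [0,0,0],"roll": 0}
    - {"linear": [0,0,0],"roll": 0}

```text
t: 18.6
eef_pos: [0.4803, 0.1503, 0.1062]
orientation: [-0.172, -3.137, 0.0]
ft_force: [-0.6, -0.7, -1.0]
grip_width: 0.017
gripper_force: 59.3
```

carry_out:
  moves:
    - {"linear": [0.005,0,0],"roll": 0}
    - {"linear": [0.012,0,0],"roll": 0}
    - {"linear": [0.015,0,0],"roll": 0}
    - {"linear": [0.015,0,0],"roll": 0}
    - {"linear": [0.01,0,0],"roll": 0}
    - {"linear": [0.005,0,0],"roll": 0}
    - {"linear": [0,0,-0.03],"roll": 0}
    - {"linear": [0,0,-0.035],"roll": 0}
    - {"linear": [0,0,-0.025],"roll": 0}
    - {"linear": [0,0,0],"roll": 0}

```text
t: 19.43
eef_pos: [0.421, 0.1574, 0.2007]
orientation: [0.171, 3.128, 0.002]
ft_force: [0.2, 0.6, -0.9]
grip_width: 0.0173
gripper_force: 59.4
```

Run:
```python
from h import *
s=robot.state(); print(s['eef_pos'],np.round(s['ft_force'],2))
plan((.459,-.3147,.1985),np.radians(164.4))
p,d=robot.camera('top'); cv2.imwrite('pics/t7.png',cv2.resize(p[60:240,220:400,::-1],(600,600),interpolation=cv2.INTER_CUBIC))
M=model('top');C=cloud(d,M);Z=C[...,2]
P=C[165:195,245:290].reshape(-1,3); P=P[(P[:,2]>.06)&(P[:,2]<.073)]; print(len(P),np.round(np.percentile(P,[2,50,98],axis=0),4).tolist())
```

```text
[0.42104291 0.15735539 0.20072229] [ 0.16  0.59 -0.85]
d tool mm [ -89.2 -465.1    2.2] roll 0.1629 rows 12 each [-0.00744 -0.03876  0.00018] tilt [ 9.1e-03  8.0e-04 -1.0e+00] yaw 173.73
372 [[0.5974, 0.0796, 0.0605], [0.6138, 0.1321, 0.0665], [0.6541, 0.1816, 0.0719]]
```

View pics/t7.png

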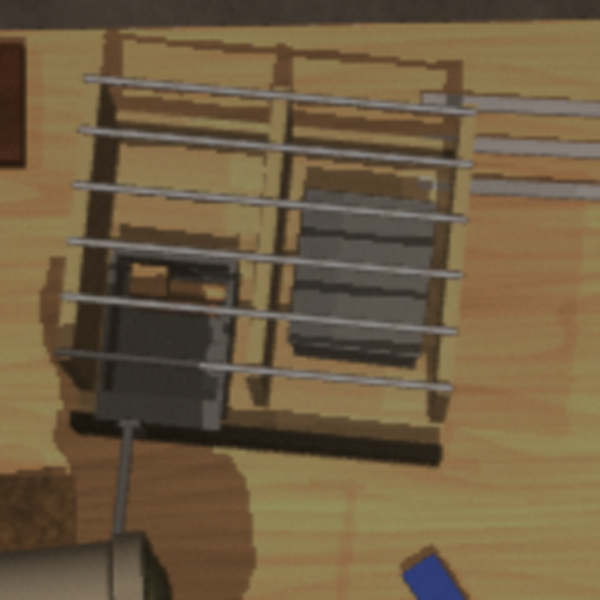

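The tote is still bedded on the rail, with its front edge from (95,417) to (220,430), and the hook is out and clear. I return it to the block.

carry_out:
  moves:
    - {"linear": [-0.004,-0.02,0],"roll": 0}
    - {"linear": [-0.0075,-0.039,0],"roll": 0}
    - {"linear": [-0.0075,-0.039,0],"roll": 0}
    - {"linear": [-0.0075,-0.039,0],"roll": 0}
    - {"linear": [-0.0075,-0.039,0],"roll": 0}
    - {"linear": [-0.0075,-0.039,0],"roll": 0}
    - {"linear": [-0.0075,-0.039,0],"roll": 0}
    - {"linear": [-0.0075,-0.039,0],"roll": 0}
    - {"linear": [-0.0075,-0.039,0],"roll": 0}
    - {"linear": [-0.0075,-0.039,0],"roll": 0}

```text
t: 20.32
eef_pos: [0.4487, -0.2214, 0.1947]
orientation: [-0.173, -3.135, -0.002]
ft_force: [0.6, -0.1, -0.6]
grip_width: 0.0173
gripper_force: 59.4
```

carry_out:
  moves:
    - {"linear": [-0.0075,-0.039,0],"roll": 0}
    - {"linear": [-0.0075,-0.039,0],"roll": 0}
    - {"linear": [-0.003,-0.016,0],"roll": 0}
    - {"linear": [0,0,0],"roll": 0.054}
    - {"linear": [0,0,0],"roll": 0.054}
    - {"linear": [0,0,0],"roll": 0.055}
    - {"linear": [0,0,0],"roll": 0}
    - {"linear": [0,0,0],"roll": 0}
    - {"linear": [0,0,0],"roll": 0}

```text
t: 21.07
eef_pos: [0.4569, -0.3147, 0.1955]
orientation: [-0.424, -3.112, -0.001]
ft_force: [-0.3, 0.6, -0.9]
grip_width: 0.0168
gripper_force: 59.3
```

Run:
```python
from h import *
plan((.4591,-.3148,.0436),np.radians(164.4)); print(np.round(robot.state()['ft_force'],2))
```

```text
d tool mm [ -2.3   0.4 151.9] roll 0.0014 rows 4 each [-0.00058  0.00011  0.03797] tilt [-9.e-04  9.e-04 -1.e+00] yaw 164.48
[-0.29  0.62 -0.88]
```

carry_out:
  moves:
    - {"linear": [-0.0023,0.0014,0.02],"roll": 0.009}
    - {"linear": [0,0,0.035],"roll": 0}
    - {"linear": [0,0,0.035],"roll": 0}
    - {"linear": [0,0,0.03],"roll": 0}
    - {"linear": [0,0,0.015],"roll": 0}
    - {"linear": [0,0,0.007],"roll": 0}
    - {"linear": [0,0,0.003],"roll": 0}
    - {"linear": [0,0,0],"roll": 0}
    - {"linear": [0,0,0],"roll": 0}
    - {"linear": [0,0,0],"roll": 0}

```text
t: 21.9
eef_pos: [0.4601, -0.3146, 0.0525]
orientation: [0.44, 3.109, -0.002]
ft_force: [0.5, 0.4, -0.3]
grip_width: 0.0169
gripper_force: 59.4
```

Run:
```python
from h import *
plan((.4594,-.3138,.0436),np.radians(164)); print(np.round(robot.state()['ft_force'],2))
```

```text
d tool mm [0.9 0.6 8.9] roll -0.002 rows 1 each [0.00092 0.00063 0.00895] tilt [ 0.0017 -0.0018 -1.    ] yaw 163.89
[ 0.46  0.37 -0.29]
```

carry_out:
  moves:
    - {"linear": [0.0009,0.0006,0.003],"roll": 0}
    - {"linear": [0,0,0.003],"roll": 0}
    - {"linear": [0,0,0.001],"roll": 0}
    - {"linear": [0,0,0],"roll": 0}
    - {"linear": [0,0,0],"roll": 0}

```text
t: 22.32
eef_pos: [0.4589, -0.3134, 0.0443]
orientation: [-0.441, -3.11, -0.0]
ft_force: [0.5, 0.3, -1.2]
grip_width: 0.017
gripper_force: 59.4
```

carry_out:
  moves:
    - {"linear": [0,0,0.001],"roll": 0}
    - {"linear": [0,0,0],"roll": 0}

```text
t: 22.48
eef_pos: [0.459, -0.3135, 0.0436]
orientation: [0.441, 3.11, -0.001]
ft_force: [0.2, -0.0, 2.1]
grip_width: 0.0169
gripper_force: 59.7
```

carry_out:
  moves:
    - {"linear": [0,0,0.0005],"roll": 0}
    - {"linear": [0,0,0],"roll": 0}

```text
t: 22.65
eef_pos: [0.459, -0.3135, 0.0436]
orientation: [0.44, 3.11, -0.001]
ft_force: [-2.4, 1.3, 8.0]
grip_width: 0.0168
gripper_force: 60.7
```

carry_out:
  moves:
    - {"linear": [0,0,-0.0004],"roll": 0}
    - {"linear": [0,0,0],"roll": 0}

```text
t: 22.82
eef_pos: [0.459, -0.3135, 0.0436]
orientation: [0.441, 3.11, -0.001]
ft_force: [-2.1, 0.6, 6.3]
grip_width: 0.0175
gripper_force: 60.1
```

carry_out:
  moves:
    - {"linear": [0,0,0],"roll": 0}
    - {"linear": [0,0,0],"roll": 0}
    - {"linear": [0,0,0],"roll": 0}
    - {"linear": [0,0,0],"roll": 0}
    - {"linear": [0,0,0],"roll": 0}
    - {"linear": [0,0,0],"roll": 0}
    - {"linear": [0,0,0],"roll": 0}
    - {"linear": [0,0,0],"roll": 0}
  gripper: 0

```text
t: 23.48
eef_pos: [0.4589, -0.3134, 0.0432]
orientation: [-0.441, -3.111, 0.0]
ft_force: [0.4, 0.3, -0.0]
grip_width: 0.0852
gripper_force: 0.0
```

carry_out:
  moves:
    - {"linear": [0,0,-0.01],"roll": 0}
    - {"linear": [0,0,-0.03],"roll": 0}
    - {"linear": [0,0,-0.04],"roll": 0}
    - {"linear": [0,0,-0.04],"roll": 0}
    - {"linear": [0,0,-0.04],"roll": 0}
    - {"linear": [0,0,-0.04],"roll": 0}
    - {"linear": [0,0,-0.006],"roll": 0}
    - {"linear": [0,0,0],"roll": 0}
    - {"linear": [0,0,0],"roll": 0}
    - {"linear": [0,0,0],"roll": 0}

```text
t: 24.32
eef_pos: [0.4584, -0.3129, 0.2477]
orientation: [-0.44, -3.108, -0.003]
ft_force: [0.6, -0.2, -0.4]
grip_width: 0.0855
gripper_force: 0.0
```

Run:
```python
from h import *
print(robot.state()['t'],robot.state()['grip_width'])
M=model('wrist'); p,d=robot.camera('wrist'); cv2.imwrite('pics/w8.png',p[:,:,::-1])
C=cloud(d,M); Z=C[...,2]; v,u=np.mgrid[0:480,0:640]; b=(v>110)&(v<365)&(u>255)&(u<375)
def rect(mask,n):
    P=C[mask]; P2=P[:,:2]*1000; c=P2.mean(0); w,V=np.linalg.eigh(np.cov((P2-c).T)); a=V[:,1]*np.sign(V[0,1])
    r=(P2-c)@a; s=(P2-c)@np.array([-a[1],a[0]]); q=lambda t:np.percentile(t,[1,99])
    print(n,len(P),'ctr',np.round(c+a*q(r).mean()+np.array([-a[1],a[0]])*q(s).mean(),1),'len',np.round(np.ptp(q(r)),1),np.round(np.ptp(q(s)),1),'yaw',round(np.degrees(np.arctan2(a[1],a[0])),2),'z',np.round(np.percentile(P[:,2],[5,50,95]),4))
rect(b&(Z>.067)&(Z<.078)&(v<300),'handle'); rect(b&(Z>.034)&(Z<.046)&(v<280),'block'); rect(b&(Z>.048)&(Z<.066)&(v>282)&(v<340),'rod')
```

```text
24.3167 0.08548899347775937
handle 2535 ctr [ 460.  -311.8] len 107.4 17.2 yaw -16.52 z [0.0713 0.0727 0.0739]
block 5377 ctr [ 460.4 -312.9] len 117.0 58.9 yaw -16.69 z [0.0394 0.0407 0.042 ]
rod 453 ctr [ 557.6 -340.5] len 61.5 7.1 yaw -16.19 z [0.0581 0.0601 0.0615]
```

View pics/w8.png

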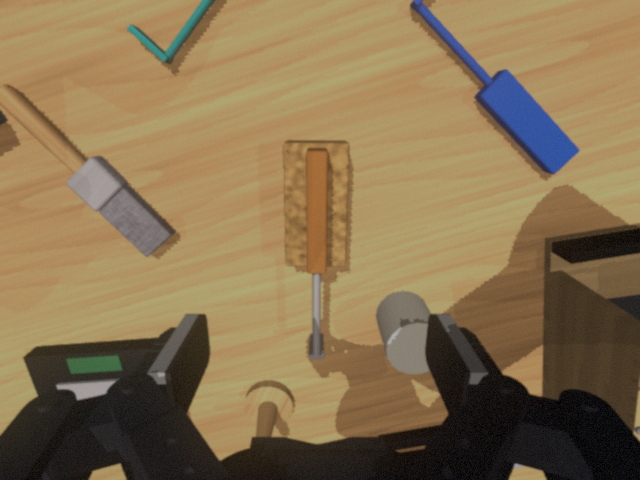

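The hook lies upright along the middle of the block: the handle runs from (317,150) to (316,272), within about 1 mm and 0.2° of the block's axis. The gripper is open and clear.

```bash
python3 -c "
from cell import robot
print(robot.hand_in())"
```

```text
the job is handed in; nothing more can be done
None
```

The job is done and handed in at about 24 s: the tote sits square against the stop rail after a press of about 10.6 N beyond sliding force held for over a second (about 16 N peak on the tote), and the hook is back upright along the middle of its rest block.

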